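# Put the stray candlestick back in the glass case

### The arm

A 6-joint arm with a two-finger parallel gripper is mounted at the origin on the work surface. World frame = base frame: x ahead of the robot, y to its left, z up, the work surface at z = 0. Lengths are in m, angles in rad, forces in N, time in s.
With the tool pointing down it reaches from about 0.35 to 0.85 m from the base axis. Payload 8.1 kg.
Tool frame: the origin (TCP) lies on the mounting face of the last link; the fingertips stand 173 mm ahead of it and the grasp point (between the pads) lies arm.grip_depth ahead of it (arm.grip_depth is the distance from the TCP to the grasp point, in m); x points along the fingers, y is the direction in which the jaws open and shut, and the axes are right-handed (so a half turn about x gives the same grasp; the last joint's range is limited). The gripper opens to 85 mm and grips with 20 to 120 N. Pads are 22 mm wide; open, the fingers measure 114 mm over their backs; the gripper's body (76 mm by 85 mm) begins 54 mm behind the grasp point. The pads swing forward as they close: fully open they stand 13 mm farther back than shut.
Start: joints at [1.218, 0.13, 1.488, -0, 1.523, -0.085], TCP at [0.159, 0.579, 0.405] pointing down, gripper open.
Joint ranges: [-2.96, 2.96], [-0.89, 2.26], [0.02, 2.5], [-1.34, 4.48], [0, 2.73], [-2.66, 2.66]. Speed limits (rad/s): [2.39, 2.39, 2.79, 3.14, 3.14, 3.14].

### API

Orientations are given as [roll, pitch, yaw] about the fixed x, y, z axes, in that order (R = Rz(yaw) Ry(pitch) Rx(roll)).
In Python, from plant import arm gives the robot as it stands. The module is installed in compiled form; this text tells all that it offers.
- The arm moves only by the tool send_rows, never from a script. Its arguments are lists of equal length, an entry for each row: "dp": the shift along the world's x, y, z in mm, a list of three; "dr": the turn, a rotation vector about the world's x, y, z in rad, a list of three; "hand": the gripper's target within -1 to 1 (fully open at 1, half-way at 0, shut at -1). In form: {"dp": [[dx, dy, dz], ...], "dr": [[rx, ry, rz], ...], "hand": [hand, ...]}. A call has 1 to 12 rows; each row is the pose to reach, as a shift and turn from the pose measured when the call began; what a row does not reach only later rows make up. A row lasts 1/12 s, in which the tool goes at most 41.7 mm and 7.16 degrees, less where a joint would pass 70% of its speed; a pose out of reach is approached as far as the arm can. A call with a gripper value outside its range is refused whole. The fingers move at their own pace and stop on an object; "newtons" is the grip in N (left out, the last holds). Time passes only in rows, so rows that repeat a pose let the fingers close. It gives the time, the measured TCP pose, the force and the opening at its end, in the units of the state.
- arm.read_state(): the state, without advancing time (a new reading comes with each control period).
- arm.get_image(name): name is "scene" or "top" or "wrist"; returns the picture (400x640x3 uint8, blue, green, red); there is no depth.
- arm.calibration(name): a dict with "camera_matrix" (3x3 intrinsics, pixels), "eye" and "orientation" of the camera in the world. Camera axes: x right, y up, looking along -z (the intrinsics and any distortion apply to the point x, -y, -z); pixel columns grow to the right and rows downward; lengths in m; the calibration is good to about 2 mm. A picture is of the moment at which its call begins: read the wrist's pose just before it. calibration takes no time and is no camera call; for the wrist camera it gives the pose at the moment of the call.
- arm.close_job(): hands the job in, once; it reports no verdict.
Trained networks look in the newest picture that a camera, given by its name, has taken for a name from the list of things; names that differ only in an ending like _2 or _b are one class to them, and where a whole thing is asked for, a point or a joint stands for the part that bears it (a point fixed in the world has none). Each returns a list of dicts, best first, with "confidence" (0 to 1); they miss things now and then, are a little off and sometimes report something else, mostly with a low value. They report only what shows in the picture. A call takes as long as a camera call.
- arm.silhouettes(thing, camera): "mask" (400x640 bool, what is visible of it) and "extent" ([left, top, right, bottom] in pixels, round what is visible of it).
The state is a dict: "t": time; "joint_pos": joint angles; "joint_vel": joint speeds; "joint_efforts": joint torques, N m; "ee_pos": TCP position; "tcp_rot": TCP orientation; "contact_force": force on the tool from outside, world axes, zero at the start; "moment": the same for the moment, N m; "width": opening from 0.0 (shut) to 1.0 (fully open).
Only numpy, scipy, OpenCV 4.12 (cv2) and the standard library are available. Lean on these libraries where they do the work, as an engineer would, in place of code of your own. Each camera call takes 0.05 s, during which the arm holds its last target. There are 200 camera calls.

### The job

One of the two silver candlesticks has been left out on the counter in front of the glass case. Push it, low on its foot so that it slides along upright, through the open doorway to the middle of the empty half of the case, matching its twin in the other half; then push the sliding glass door fully shut. Nothing may be lifted or tipped over, and the other pieces stay where they stand.

Things in the scene. Friction and masses are not known exactly. Their poses are not given: they have to be found in the camera images.
- candlestick: the candlestick to put away, out on the counter before the doorway: silver, 200 mm tall, 0.45 to 0.8 kg. Origin: centre of its underside, z up. Round foot 76 mm in diameter, upright rim up to 26 mm height, then a bell down to 24 mm at 60 mm; stem 18 to 30 mm thick, drip pan 52 mm wide at 170 mm. Counter friction 0.5 to 0.7: it slides if pushed on the rim, tips if pushed on the stem
- twin: the identical candlestick that stays inside the case, in the middle of the left (+y) half
- case: glass case in an aluminium frame, fixed: 540 mm wide (y), 150 deep (x), 340 high, with top, back and sides. Origin: centre of its footprint; x points out of its back, its front (x = -75 mm) faces the robot. No floor and no sill: the counter runs through. The left front (y > 0) is a fixed pane; the right front, y = -255 to 0 mm, is the doorway, 318 mm high, closed by the sliding door
- empty_half (a point): point on the counter in the middle of the empty right half of the case (at x = 0, y = -130 mm in the case's frame): where the candlestick belongs
- door (a joint): the glass sliding door, 262 mm wide, 310 high, hung from the header and running along the front outside the frame (glass at x = -78 mm in the case's frame). Value = opening in m: 0 shut across the right half, 0.25 fully open in front of the fixed left pane (starts 0.236 to 0.25). It shuts towards the case's -y, stays where it is left and takes 2 to 4 N to push
- door_pull (a point): middle of the door's upright bar pull, 170 mm above the counter. The bar is 11 mm thick and reaches from 115 to 225 mm height; its axis stands 35 mm out from the door's face, towards the robot, 23 mm from the door's leading (-y) edge. It travels with the door: in the case's frame at y = -239 mm when shut, +11 mm when fully open
- napkin_ring: bystander: silver ring 44 mm across, 28 mm high, in the back right corner of the empty half of the case
- pot: bystander: small lidded silver pot, 62 mm across, 68 mm high, in the left half of the case
- dome_box: bystander: studded silver domed box, about 115 mm across, 80 mm high, on the counter left of the candlestick
- candle_bowl: bystander: studded silver bowl with a cream candle, about 130 mm across, 42 mm high, on the counter right of the doorway
- beaker: bystander: plain silver beaker, 60 mm across, 82 mm high, on the counter in front of the fixed pane
- ring_box: bystander: square silver ring box, 57 mm wide, 44 mm high, on the counter right of the candlestick

How it is judged:
On the way, in this order (a step that is already met when the one before it is completed fails the run):
1. the candlestick stands in the middle of the empty half of the case (within 20 mm), upright, with the door still open (horizontal distance between candlestick and empty_half below 0.02 m and angle between candlestick's own z axis and vertical below 0.03 rad and height (world z) of candlestick below 0.004 m and linear speed of candlestick below 0.02 m/s and value of joint door above 0.15 m), for 0.2 s.
2. the door is fully shut (value of joint door below 0.006 m), for 0.2 s.
At the end, for the whole second after the job is handed in: the candlestick stands upright and at rest in the middle of the empty half of the case (its foot's centre within 20 mm of the middle), the door is fully shut (within 6 mm), and the twin and the other pieces stand where they stood (within 15 mm) (horizontal distance between candlestick and empty_half below 0.02 m and angle between candlestick's own z axis and vertical below 0.03 rad and height (world z) of candlestick below 0.004 m and linear speed of candlestick below 0.02 m/s and value of joint door below 0.006 m and distance of each of twin, napkin_ring, pot, dome_box, candle_bowl, beaker, ring_box from where it was at the start of the episode below 0.015 m and angle between each of twin, napkin_ring, pot, dome_box, candle_bowl, beaker, ring_box's own z axis and vertical below 0.1 rad); the robot touches nothing.
It fails at once if the candlestick is tipped (leans more than 0.2 rad) (angle between candlestick's own z axis and vertical above 0.2 rad).
It fails at once if the candlestick is lifted off the counter (more than 12 mm) (height (world z) of candlestick above 0.012 m).
It fails at once if another piece (the twin candlestick or a bystander) is moved more than 15 mm, lifted or tipped (distance of any of twin, napkin_ring, pot, dome_box, candle_bowl, beaker, ring_box from where it was at the start of the episode above 0.015 m or angle between any of twin, napkin_ring, pot, dome_box, candle_bowl, beaker, ring_box's own z axis and vertical above 0.3 rad).
It also fails if it takes over 61 s, if anything falls off the work surface, if the arm or the gripper's body presses on something with over 40 N, if the wrist force passes 120 N, or if a joint passes its speed limit or range.

## Working session

There is one attempt and no reset: what is moved stays moved. The work goes in short steps, Python scripts to look and compute and a tool call to move; the robot and the scene stay as the last step left them, time stands still between calls to the robot, and variables do not carry over. Pictures are saved under pics/ and viewed, about 8 in all and at most 12, crops included, and the job is handed in when it is done.

Besides the shell and the picture viewer there is one more tool, called after ">>>" by a JSON object that holds its "op" and its "data", one argument or row to a line. send_rows: Moves the arm, as the interface text tells. Its arguments: {"type":"object","properties":{"dp":{"type":"array","items":{"type":"array","items":{"type":"number"}}},"dr":{"type":"array","items":{"type":"array","items":{"type":"number"}}},"hand":{"type":"array","items":{"type":"number"}},"newtons":{"type":"number"}},"required":["dp","dr","hand"]}

```bash
mkdir -p pics
cat > h.py <<'E'
import numpy as np, cv2
from plant import arm
from scipy.spatial.transform import Rotation as R
def rot(o):
    o=np.array(o,float)
    return o if o.shape==(3,3) else (R.from_euler('xyz',o).as_matrix() if o.size==3 else R.from_quat(o).as_matrix())
def ray(cal,u,v):
    K=np.array(cal["camera_matrix"]); d=np.linalg.inv(K)@[u,v,1]
    return np.array(cal["eye"]),rot(cal["orientation"])@[d[0],-d[1],-d[2]]
def onz(cal,u,v,z):
    e,d=ray(cal,u,v); return e+d*(z-e[2])/d[2]
def proj(cal,p):
    c=rot(cal["orientation"]).T@(np.array(p)-cal["eye"]); q=np.array(cal["camera_matrix"])@[c[0],-c[1],-c[2]]
    return q[:2]/q[2]
E
python3 - <<'E'
from h import *
s=arm.read_state(); print(s, arm.grip_depth)
for n in("scene","top"):
    print(n,arm.calibration(n)); cv2.imwrite(f"pics/{n}0.png",arm.get_image(n))
    for t in("candlestick","twin","case","door","door_pull","napkin_ring","pot","dome_box","candle_bowl","beaker","ring_box"):
        print(t,[(round(d["confidence"],2),np.round(d["extent"]).tolist()) for d in arm.silhouettes(t,n)[:3]])
E
```

```text
{'t': 0.0, 'joint_pos': array([ 1.21762361e+00,  1.31165481e-01,  1.48929591e+00,  1.76929338e-05,
        1.52300238e+00, -8.54087096e-02]), 'joint_vel': array([ 0.00031658, -0.00078293, -0.00011615, -0.00102569,  0.00034819,
        0.0009918 ]), 'joint_efforts': array([ 8.52688117e-04, -5.69406223e+01, -5.00544047e+01, -2.89044856e-04,
        1.47302588e-02, -2.35202185e-05]), 'ee_pos': array([0.1586443 , 0.57840357, 0.40363243]), 'tcp_rot': array([-1.66564894,  1.56892513, -1.93341381]), 'contact_force': array([ 0.34315083,  0.64762412, -0.08916042]), 'moment': array([ 0.01801542, -0.03086874, -0.00645952]), 'width': 1.0055615288767392} 0.1547
scene {'camera_matrix': array([[409.40462651,   0.        , 318.54589226],
       [  0.        , 409.40462651, 197.92077693],
       [  0.        ,   0.        ,   1.        ]]), 'eye': array([0.28949685, 0.19863965, 1.12400426]), 'orientation': array([ 0.31264273,  0.00704104, -2.03021155])}
candlestick [(0.74, [358.0, 185.0, 390.0, 224.0])]
twin []
case [(0.62, [169.0, 65.0, 430.0, 251.0]), (0.49, [215.0, 170.0, 326.0, 245.0])]
door [(0.
[... 448 characters left out ...]
   [  0.        , 488.2248096 , 196.63102634],
       [  0.        ,   0.        ,   1.        ]]), 'eye': array([0.45879684, 0.07649021, 1.3522772 ]), 'orientation': array([ 0.09745676, -0.02643412, -1.57189972])}
candlestick [(0.77, [349.0, 209.0, 381.0, 237.0])]
twin []
case [(0.74, [183.0, 116.0, 442.0, 218.0]), (0.17, [205.0, 186.0, 323.0, 214.0])]
door [(0.67, [208.0, 185.0, 322.0, 211.0])]
door_pull [(0.66, [206.0, 185.0, 324.0, 216.0])]
napkin_ring [(0.39, [181.0, 113.0, 444.0, 212.0])]
pot []
dome_box [(0.97, [217.0, 217.0, 257.0, 258.0])]
candle_bowl [(0.73, [429.0, 198.0, 470.0, 246.0]), (0.6, [272.0, 220.0, 294.0, 241.0])]
beaker [(0.68, [273.0, 219.0, 296.0, 246.0])]
ring_box []
```

Run:
```python
import cv2
a=cv2.imread("pics/scene0.png")[40:320,140:500]; cv2.imwrite("pics/s1.png",cv2.resize(a,None,fx=2.1,fy=2.1,interpolation=cv2.INTER_CUBIC))
a=cv2.imread("pics/top0.png")[90:300,160:500]; cv2.imwrite("pics/t1.png",cv2.resize(a,None,fx=2.3,fy=2.3,interpolation=cv2.INTER_CUBIC))
```

```text
(no output)
```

View pics/s1.png

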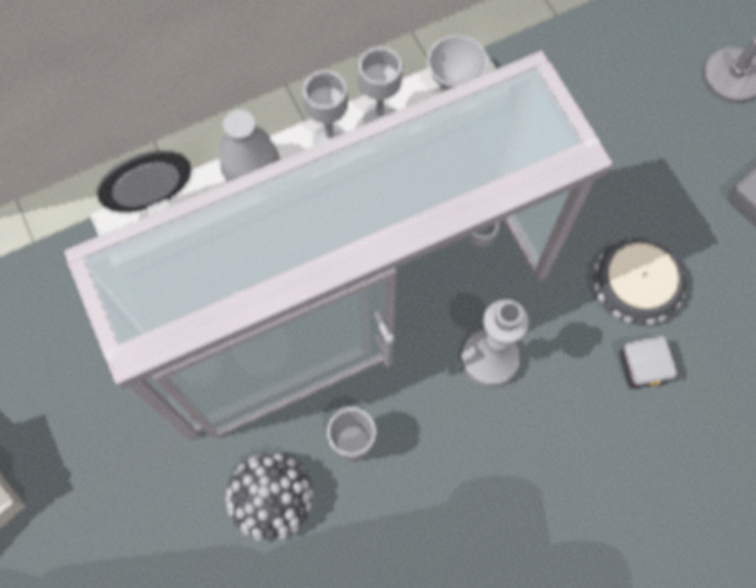

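View pics/t1.png

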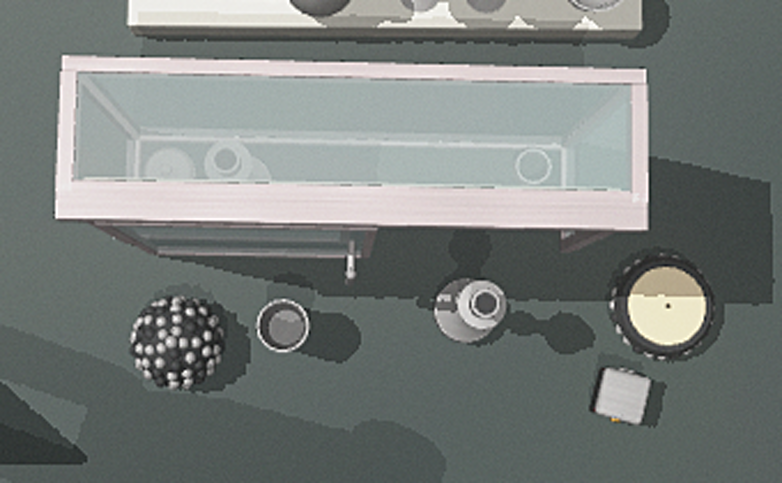

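The scene view shows the open doorway on the right with the candlestick before it, foot at about (491,357) in the crop. The top view shows the foot at about (470,310), the napkin ring in the back right corner, and the door pull at about (350,262).

Run:
```python
from h import *
T=arm.calibration("top");S=arm.calibration("scene")
t=lambda x,y,z:np.round(onz(T,160+x/2.3,90+y/2.3,z)*1000).astype(int)[:2]
s=lambda x,y,z:np.round(onz(S,140+x/2.1,40+y/2.1,z)*1000).astype(int)[:2]
print("roof T",*[t(*p,.34) for p in[(62,56),(648,68),(648,230),(55,219)]])
print("roof S",*[s(*p,.34) for p in[(543,52),(611,160),(118,382),(67,255)]])
print("foot T",*[t(*p,.02) for p in[(434,312),(508,312),(470,344)]])
print("foot S",*[s(*p,.015) for p in[(463,357),(521,357),(492,383)]])
print("right front post base T",t(563,252,0),"S",s(541,282,0), "left post S",s(195,438,0),"T left door bottom",t(160,253,.03))
print("twin top T",t(226,159,.2),"ring",t(533,166,.028),"pull",t(350,262,.17), t(350,240,.225),t(349,283,.115),"pot",t(168,168,.06))
print("bowl",t(663,308,.02),"ringbox",t(622,393,.044),"beaker",t(284,326,.08),s(352,427,.08),"dome",t(177,342,.03))
print("candle top",t(486,303,.2),s(508,312,.2),"pull S",s(376,325,.225),s(392,350,.115))
```

```text
roof T [731 328] [ 723 -211] [ 572 -207] [581 331]
roof S [ 721 -209] [ 577 -207] [582 330] [726 329]
foot T [510 -39] [ 510 -127] [472 -81]
foot S [530 -43] [ 495 -113] [481 -61]
right front post base T [ 583 -198] S [ 581 -196] left post S [592 323] T left door bottom [579 285]
twin top T [661 192] ring [ 684 -158] pull [557  63] [574  64] [538  63] pot [675 273]
bowl [ 514 -313] ringbox [ 414 -255] beaker [491 136] [497 136] dome [474 263]
candle top [512 -77] [514 -74] pull S [559  71] [554  52]
```

```bash
cat >> h.py <<'E'
def goal(tip,tilt=30,yaw=0,sgn=1,L=.173):
    """tip: wanted fingertip point (mm). prints the shift/turn from now; tilt from vertical, leaning towards +x(yaw)"""
    s=arm.read_state(); A=R.from_euler('xyz',s["tcp_rot"]); a=np.deg2rad(tilt)
    x=np.array([np.sin(a)*np.cos(yaw),np.sin(a)*np.sin(yaw),-np.cos(a)]); y=sgn*np.array([-np.sin(yaw),np.cos(yaw),0])
    B=R.from_matrix(np.c_[x,y,np.cross(x,y)])
    tcp=np.array(tip)/1000-L*x
    print("tcp now",np.round(s["ee_pos"]*1000,1),"tip",np.round((s["ee_pos"]+L*A.as_matrix()[:,0])*1000,1),"goal tcp",np.round(tcp*1000,1),"dp",np.round((tcp-s["ee_pos"])*1000,1),"dr",np.round((B*A.inv()).as_rotvec(),4),"t",s["t"],"F",np.round(s["contact_force"],1),"w",s["width"])
E
python3 - <<'E'
from h import *
print(R.from_euler('xyz',arm.read_state()["tcp_rot"]).as_matrix().round(3))
for sg in(1,-1): goal([450,-79,180],30,0,sg)
E
```

```text
[[-0.     0.265  0.964]
 [-0.     0.964 -0.265]
 [-1.    -0.    -0.   ]]
tcp now [158.7 578.6 404.7] tip [158.7 578.6 231.7] goal tcp [363.5 -79.  329.8] dp [ 204.8 -657.6  -74.9] dr [-0.0701 -0.5204  0.2616] t 1.2 F [-0.3 -0.4 -0.5] w 0.997087944309968
tcp now [158.7 578.6 404.7] tip [158.7 578.6 231.7] goal tcp [363.5 -79.  329.8] dp [ 204.8 -657.6  -74.9] dr [ 0.7457 -0.1005 -2.7831] t 1.2 F [-0.3 -0.4 -0.5] w 0.997087944309968
```

>>> {"op": "send_rows", "data": {
  "dp": [
    [40,-10,0],
    [70,-30,0],
    [100,-60,0],
    [120,-95,0],
    [140,-135,0],
    [155,-175,0],
    [165,-215,0],
    [175,-255,0],
    [185,-295,0],
    [190,-335,0],
    [195,-375,0],
    [200,-415,0]
  ],
  "dr": [
    [0,0,0],
    [0,0,0.05],
    [0,0,0.1],
    [0,0,0.15],
    [0,0,0.2],
    [0,0,0.26],
    [0,-0.1,0.26],
    [-0.02,-0.2,0.26],
    [-0.04,-0.3,0.26],
    [-0.05,-0.4,0.26],
    [-0.07,-0.5,0.26],
    [-0.07,-0.52,0.26]
  ],
  "hand": [1,1,1,1,1,1,0.2,0.2,0.2,0.2,0.2,0.2]
}}

```text
t: 2.2
ee_pos: [0.3582, 0.1621, 0.4043]
tcp_rot: [-0.003, 1.041, -0.003]
contact_force: [0.3, -1.2, -0.4]
width: 0.596
```

Run:
```python
from h import *
goal([420,-79,180])
```

```text
tcp now [358.2 162.1 404.3] tip [445.6 161.8 255. ] goal tcp [333.5 -79.  329.8] dp [ -24.7 -241.1  -74.5] dr [0.0017 0.0064 0.0004] t 2.2 F [ 0.3 -1.2 -0.4] w 0.596262791189768
```

>>> {"op": "send_rows", "data": {
  "dp": [
    [0,-40,0],
    [-5,-80,-10],
    [-10,-120,-20],
    [-15,-160,-35],
    [-20,-200,-55],
    [-25,-241,-75],
    [-25,-241,-75],
    [-25,-241,-75]
  ],
  "dr": [
    [0,0.006,0],
    [0,0.006,0],
    [0,0.006,0],
    [0,0.006,0],
    [0,0.006,0],
    [0,0.006,0],
    [0,0.006,0],
    [0,0.006,0]
  ],
  "hand": [0.2,0.2,0.2,0.2,0.2,0.2,0.2,0.2]
}}

```text
t: 2.87
ee_pos: [0.3493, -0.0895, 0.3256]
tcp_rot: [0.007, 1.064, 0.0]
contact_force: [0.0, 0.7, -1.5]
width: 0.598
```

Run:
```python
from h import *
goal([420,-79,10])
C=arm.calibration("wrist");im=arm.get_image("wrist");print(C)
# overlay of predicted case points for centre (656,60.5), yaw -.0125
y=-.0125
def c(px,py,pz,o=(.656,.0605)): return [o[0]+px*np.cos(y)-py*np.sin(y),o[1]+px*np.sin(y)+py*np.cos(y),pz]
for nm,p in dict(e=c(0,-.13,0),tr=c(-.075,-.27,0),br=c(.075,-.27,0),bl=c(.075,.0,0),rim=[.473,-.079,.026],foot=[.511,-.079,0]).items():
    q=proj(C,p); print(nm,q.round(1)); cv2.circle(im,tuple(int(v) for v in q),2,(0,0,255),-1)
cv2.imwrite("pics/w1.png",im)
```

```text
tcp now [349.3 -89.5 325.6] tip [433.3 -89.5 174.3] goal tcp [333.5 -79.  159.8] dp [ -15.8   10.5 -165.8] dr [-0.0032 -0.0168  0.0057] t 2.8667 F [ 0.   0.7 -1.5] w 0.5976702993830226
{'camera_matrix': array([[278.6144428 ,   0.        , 320.94932076],
       [  0.        , 278.6144428 , 199.17897451],
       [  0.        ,   0.        ,   1.        ]]), 'eye': array([ 0.29074442, -0.0882475 ,  0.25744703]), 'orientation': array([-0.83963052, -0.00203246,  1.56668389])}
e [333.4 231.3]
tr [234.5 199.5]
br [253.2 255.5]
bl [404.1 255.9]
rim [330.1 150.6]
foot [328.9 162.2]
```

View pics/w1.png

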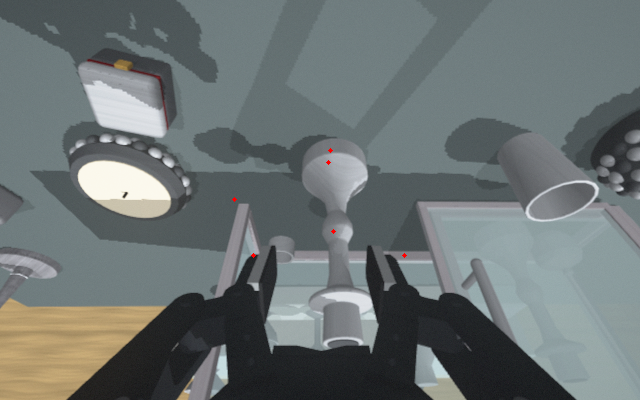

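The wrist view (upside down) shows the foot around (335,160), the right post base near (243,205) and the pull at about (475,275). I'll refine with an enlarged crop.

```bash
cat > ov.py <<'E'
from h import *
def overlay(cam,case,foot,box,f,name,yaw=-.0125):
    C=arm.calibration(cam);im=arm.get_image(cam)
    x0,y0,x1,y1=box; im=cv2.resize(im[y0:y1,x0:x1],None,fx=f,fy=f,interpolation=cv2.INTER_CUBIC)
    P=lambda p:tuple(int(v) for v in ((proj(C,p)-[x0-.5,y0-.5])*f))
    c=lambda px,py,pz:[case[0]+px*np.cos(yaw)-py*np.sin(yaw),case[1]+px*np.sin(yaw)+py*np.cos(yaw),pz]
    for z in(0,.026):
        for a in np.arange(0,6.28,.3): cv2.circle(im,P([foot[0]+.038*np.cos(a),foot[1]+.038*np.sin(a),z]),1,(0,0,255) if z==0 else (0,255,0),-1)
    for pts in ([(-.075,-.27,0),(-.075,.27,0)],[(.075,-.27,0),(.075,.27,0)],[(-.075,-.27,0),(.075,-.27,0)],[(-.075,0,0),(-.075,0,.318)],[(-.075,-.255,0),(-.075,-.255,.318)],[(-.01,-.13,0),(.01,-.13,0)],[(0,-.14,0),(0,-.12,0)],[(-.113,.011,.115),(-.113,.011,.225)]):
        try: cv2.line(im,P(c(*pts[0])),P(c(*pts[1])),(255,0,255),1)
        except Exception: pass
    cv2.imwrite(name,im)
E
python3 - <<'E'
from ov import *
d=arm.silhouettes  # network check below
overlay("wrist",(.656,.0605),(.511,-.079),(220,120,520,340),2.6,"pics/w2.png")
for t in("candlestick","napkin_ring"):
    for r in d(t,"wrist")[:1]: print(t,r["confidence"],r["extent"])
E
```

```text
candlestick 0.7 [297.1, 137.6, 371.5, 344.5]
napkin_ring 0.7 [266.8, 235.3, 289.2, 264.0]
```

View pics/w2.png

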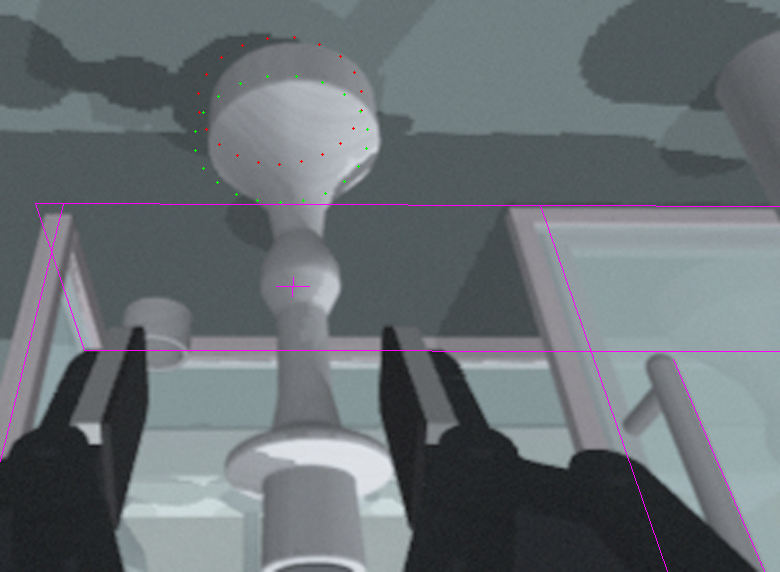

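Run:
```python
from h import *
goal([435,-75,60]); print(arm.read_state()["joint_pos"])
```

```text
tcp now [351.7 -84.7 329.4] tip [436.5 -84.1 178.6] goal tcp [348.5 -75.  209.8] dp [  -3.2    9.7 -119.6] dr [-0.0027 -0.0116 -0.0025] t 3.0667 F [ 0.5 -0.5  0.1] w 0.5999595881705422
[-0.50935137 -0.89248927  2.44857542  0.26903174  1.14493318 -2.13850761]
```

>>> {"op": "send_rows", "data": {
  "dp": [
    [8,5,-20],
    [13,10,-50],
    [13,10,-80],
    [13,10,-110],
    [13,10,-118],
    [13,10,-118]
  ],
  "dr": [
    [0,-0.01,0],
    [0,-0.01,0],
    [0,-0.01,0],
    [0,-0.01,0],
    [0,-0.01,0],
    [0,-0.01,0]
  ],
  "hand": [0.2,0.2,0.2,0.2,0.2,0.2]
}}

```text
t: 3.57
ee_pos: [0.3829, -0.0776, 0.2141]
tcp_rot: [0.018, 1.068, 0.025]
contact_force: [-0.1, 0.3, -0.3]
width: 0.598
```

Run:
```python
from h import *
goal([450,-75,11]); print(arm.read_state()["joint_pos"])
C=arm.calibration("wrist");cv2.imwrite("pics/w3.png",arm.get_image("wrist"))
```

```text
tcp now [382.9 -77.6 214.1] tip [466.3 -75.5  62.5] goal tcp [363.5 -75.  160.8] dp [-19.4   2.6 -53.3] dr [-0.0085 -0.0208 -0.0094] t 3.5667 F [-0.1  0.3 -0.3] w 0.5981599116090219
[-0.43895946 -0.58305008  2.49735961  0.30719126  0.79409895 -2.18489124]
```

View pics/w3.png

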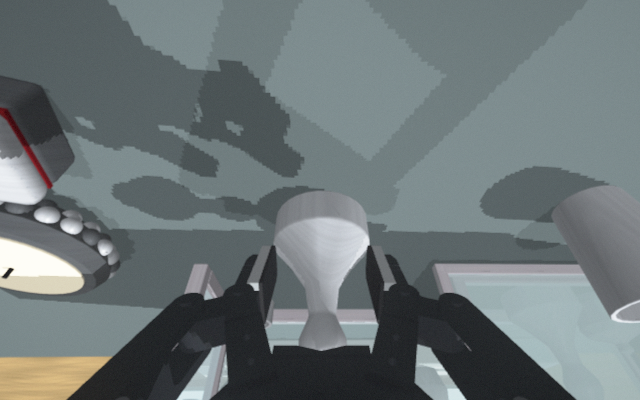

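The wrist view shows the foot centred at (322,225) between the fingers (265–375); the arm is near joint 3's limit, so I reduce tilt.

Run:
```python
from h import *
goal([446,-75,62],15);goal([446,-75,11],15)
```

```text
tcp now [383.2 -78.  215.6] tip [466.8 -76.1  64.2] goal tcp [401.2 -75.  229.1] dp [18.   3.  13.5] dr [-0.0089  0.2428 -0.0078] t 3.6167 F [ 0.6  0.5 -0.2] w 0.6018852036780924
tcp now [383.2 -78.  215.6] tip [466.8 -76.1  64.2] goal tcp [401.2 -75.  178.1] dp [ 18.    3.  -37.5] dr [-0.0089  0.2428 -0.0078] t 3.6167 F [ 0.6  0.5 -0.2] w 0.6018852036780924
```

>>> {"op": "send_rows", "data": {
  "dp": [
    [8,1,8],
    [16,3,13],
    [18,3,13],
    [18,3,0],
    [18,3,-20],
    [18,3,-30],
    [18,3,-34],
    [18,3,-34],
    [18,3,-34]
  ],
  "dr": [
    [0,0.12,0],
    [-0.008,0.24,-0.008],
    [-0.008,0.24,-0.008],
    [-0.008,0.24,-0.008],
    [-0.008,0.24,-0.008],
    [-0.008,0.24,-0.008],
    [-0.008,0.24,-0.008],
    [-0.008,0.24,-0.008],
    [-0.008,0.24,-0.008]
  ],
  "hand": [0.2,0.2,0.2,0.2,0.2,0.2,0.2,0.2,0.2]
}}

```text
t: 4.37
ee_pos: [0.4016, -0.0749, 0.1828]
tcp_rot: [0.002, 1.303, 0.002]
contact_force: [-0.4, 0.0, 0.6]
width: 0.604
```

Run:
```python
from h import *
goal([460,-75,11],15); goal([520,-72,11],15); goal([540,-72,11],32);print(arm.read_state()["joint_pos"])
```

```text
tcp now [401.6 -74.9 182.8] tip [447.4 -74.8  15.9] goal tcp [415.2 -75.  178.1] dp [13.6 -0.1 -4.7] dr [-0.0005  0.006  -0.0003] t 4.3667 F [-0.4  0.   0.6] w 0.6042174436639383
tcp now [401.6 -74.9 182.8] tip [447.4 -74.8  15.9] goal tcp [475.2 -72.  178.1] dp [73.6  2.9 -4.7] dr [-0.0005  0.006  -0.0003] t 4.3667 F [-0.4  0.   0.6] w 0.6042174436639383
tcp now [401.6 -74.9 182.8] tip [447.4 -74.8  15.9] goal tcp [448.3 -72.  157.7] dp [ 46.7   2.9 -25.1] dr [-0.0005 -0.2907 -0.0004] t 4.3667 F [-0.4  0.   0.6] w 0.6042174436639383
[-0.35368978 -0.30927237  2.34317346  0.12198577  0.85965192 -1.99288583]
```

>>> {"op": "send_rows", "data": {
  "dp": [
    [6,0,-3],
    [12,0,-4],
    [18,0,-4],
    [24,0,-4],
    [30,0,-4],
    [36,1,-4],
    [42,1,-4],
    [48,1,-4],
    [54,2,-4],
    [58,2,-4],
    [60,2,-4],
    [60,2,-4]
  ],
  "dr": [
    [0,0.006,0],
    [0,0.006,0],
    [0,0.006,0],
    [0,0.006,0],
    [0,0.006,0],
    [0,0.006,0],
    [0,0.006,0],
    [0,0.006,0],
    [0,0.006,0],
    [0,0.006,0],
    [0,0.006,0],
    [0,0.006,0]
  ],
  "hand": [0.2,0.2,0.2,0.2,0.2,0.2,0.2,0.2,0.2,0.2,0.2,0.2]
}}

```text
t: 5.37
ee_pos: [0.4619, -0.0728, 0.1786]
tcp_rot: [0.003, 1.311, 0.004]
contact_force: [-5.0, 0.2, 3.2]
width: 0.602
```

Run:
```python
from ov import *
goal([535,-70,11],33)
print(arm.read_state()["joint_pos"])
cv2.imwrite("pics/w4.png",cv2.resize(arm.get_image("wrist"),None,fx=1,fy=1))
```

```text
tcp now [461.9 -72.8 178.6] tip [506.4 -72.6  11.4] goal tcp [440.8 -70.  156.1] dp [-21.1   2.8 -22.5] dr [-0.0006 -0.3159 -0.0009] t 5.3667 F [-5.   0.2  3.2] w 0.6018918383117122
[-0.29752245 -0.10486822  2.18051522  0.10457047  0.81979125 -1.93095211]
```

View pics/w4.png

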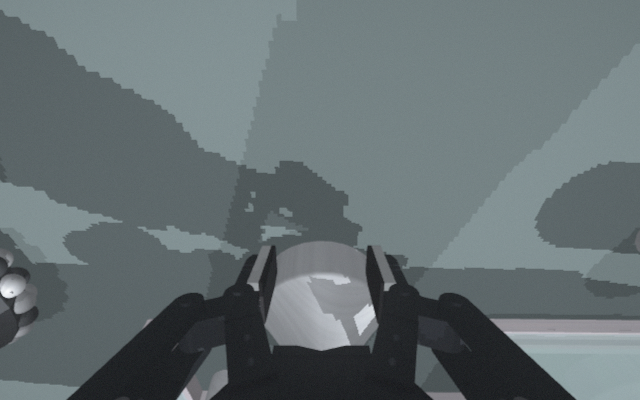

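>>> {"op": "send_rows", "data": {
  "dp": [
    [-2,0,-3],
    [-4,0,-6],
    [-6,1,-9],
    [-8,1,-12],
    [-10,1,-15],
    [-12,2,-18],
    [-14,2,-20],
    [-16,3,-22],
    [-16,3,-22]
  ],
  "dr": [
    [0,-0.04,0],
    [0,-0.08,0],
    [0,-0.12,0],
    [0,-0.16,0],
    [0,-0.2,0],
    [0,-0.24,0],
    [0,-0.28,0],
    [0,-0.316,0],
    [0,-0.316,0]
  ],
  "hand": [0.2,0.2,0.2,0.2,0.2,0.2,0.2,0.2,0.2]
}}

```text
t: 6.17
ee_pos: [0.4448, -0.0695, 0.1552]
tcp_rot: [0.003, 0.995, 0.003]
contact_force: [-0.0, -0.9, -0.6]
width: 0.602
```

Run:
```python
from ov import *
goal([605,-68,11],33)
print(arm.read_state()["joint_pos"])
```

```text
tcp now [444.8 -69.5 155.2] tip [538.9 -69.2  10.1] goal tcp [510.8 -68.  156.1] dp [66.   1.5  0.8] dr [-0.0015 -0.0005 -0.0006] t 6.1667 F [-0.  -0.9 -0.6] w 0.6020284640862971
[-0.34987322 -0.21385635  2.38383549  0.43486438  0.46265162 -2.26159558]
```

>>> {"op": "send_rows", "data": {
  "dp": [
    [6,0,1],
    [12,0,1],
    [18,0,1],
    [24,0,1],
    [30,1,1],
    [36,1,1],
    [42,1,1],
    [48,1,1],
    [54,1,1],
    [60,1,1],
    [66,1,1],
    [66,1,1]
  ],
  "dr": [
    [0,0,0],
    [0,0,0],
    [0,0,0],
    [0,0,0],
    [0,0,0],
    [0,0,0],
    [0,0,0],
    [0,0,0],
    [0,0,0],
    [0,0,0],
    [0,0,0],
    [0,0,0]
  ],
  "hand": [0.2,0.2,0.2,0.2,0.2,0.2,0.2,0.2,0.2,0.2,0.2,0.2]
}}

```text
t: 7.17
ee_pos: [0.5121, -0.0686, 0.1569]
tcp_rot: [0.002, 0.994, 0.002]
contact_force: [-1.4, 1.7, -0.9]
width: 0.598
```

Run:
```python
from ov import *
goal([623,-68,11],33)
T=arm.calibration("top");a=arm.get_image("top");b=arm.get_image("scene")
a=cv2.resize(a[100:230,170:460],None,fx=2.7,fy=2.7,interpolation=cv2.INTER_CUBIC)
for nm,p in dict(tgt=[.660,-.067,0],twint=[.661,.192,.2],twinb=[.661,.192,0],ct=[.642,-.068,.2]).items():
    q=(proj(T,p)-[170,100])*2.7; print(nm,q.round()); cv2.circle(a,tuple(int(v) for v in q),2,(0,0,255),-1)
cv2.imwrite("pics/t5.png",a)
```

```text
tcp now [512.1 -68.6 156.9] tip [606.5 -68.4  11.9] goal tcp [528.8 -68.  156.1] dp [16.6  0.6 -0.8] dr [-0.0011  0.001  -0.0006] t 7.1667 F [-1.4  1.7 -0.9] w 0.5979397953625893
tgt [507. 195.]
twint [238. 160.]
twinb [257. 193.]
ct [532. 182.]
```

View pics/t5.png

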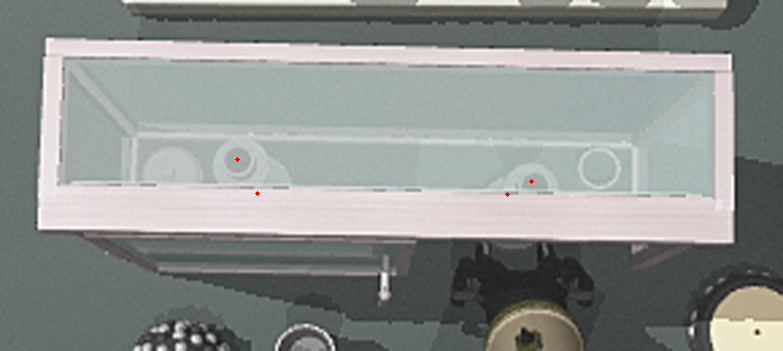

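Tops in the same view: twin (238,160), candlestick (532,182); the case's slope puts the target at about row 165, so about 15 mm further.

>>> {"op": "send_rows", "data": {
  "dp": [
    [5,0,-1],
    [9,0,-1],
    [12,0,-1],
    [14,0,-1],
    [15,0,-1],
    [15,0,-1]
  ],
  "dr": [
    [0,0,0],
    [0,0,0],
    [0,0,0],
    [0,0,0],
    [0,0,0],
    [0,0,0]
  ],
  "hand": [0.2,0.2,0.2,0.2,0.2,0.2]
}}

```text
t: 7.77
ee_pos: [0.5268, -0.0688, 0.1564]
tcp_rot: [0.001, 0.993, 0.002]
contact_force: [-4.5, 0.5, 2.2]
width: 0.601
```

>>> {"op": "send_rows", "data": {
  "dp": [
    [-8,0,0],
    [-20,0,0],
    [-45,0,0],
    [-80,0,5],
    [-120,0,20],
    [-130,0,50],
    [-130,0,80],
    [-130,0,100],
    [-130,0,100]
  ],
  "dr": [
    [0,0,0],
    [0,0,0],
    [0,0,0],
    [0,0.1,0],
    [0,0.2,0],
    [0,0.3,0],
    [0,0.3,0],
    [0,0.3,0],
    [0,0.3,0]
  ],
  "hand": [0.2,0.2,0.2,0.2,0.2,0.2,0.2,0.2,0.2]
}}

```text
t: 8.52
ee_pos: [0.3988, -0.0695, 0.2624]
tcp_rot: [-0.009, 1.282, -0.008]
contact_force: [0.9, -0.8, 0.2]
width: 0.602
```

Run:
```python
from ov import *
goal([535,90,150],20); print(arm.read_state()["joint_pos"])
T=arm.calibration("top");a=arm.get_image("top");b=arm.get_image("scene");S=arm.calibration("scene")
a=cv2.resize(a[100:230,170:460],None,fx=2.2,fy=2.2,interpolation=cv2.INTER_CUBIC)
b=cv2.resize(b[90:270,180:470],None,fx=2.2,fy=2.2,interpolation=cv2.INTER_CUBIC)
for im,C,o in((a,T,[170,100]),(b,S,[180,90])):
  for p in ([.661,.192,.2],[.657,-.068,.2],[.657,-.068,0]):
    q=(proj(C,p)-o)*2.2; cv2.circle(im,tuple(int(v) for v in q),2,(0,0,255),-1)
cv2.imwrite("pics/t6.png",a[:200])
im=np.vstack([a[:200],b]);print(im.shape);cv2.imwrite("pics/t6.png",im)
```

```text
tcp now [398.8 -69.5 262.4] tip [448.  -69.9  96.5] goal tcp [475.8  90.  312.6] dp [ 77.1 159.5  50.2] dr [ 0.0025 -0.0604  0.    ] t 8.5167 F [ 0.9 -0.8  0.2] w 0.6021223869707102
[-0.34424861 -0.48755024  2.3117072   0.10856542  1.04662126 -1.95701047]
(596, 638, 3)
```

View pics/t6.png

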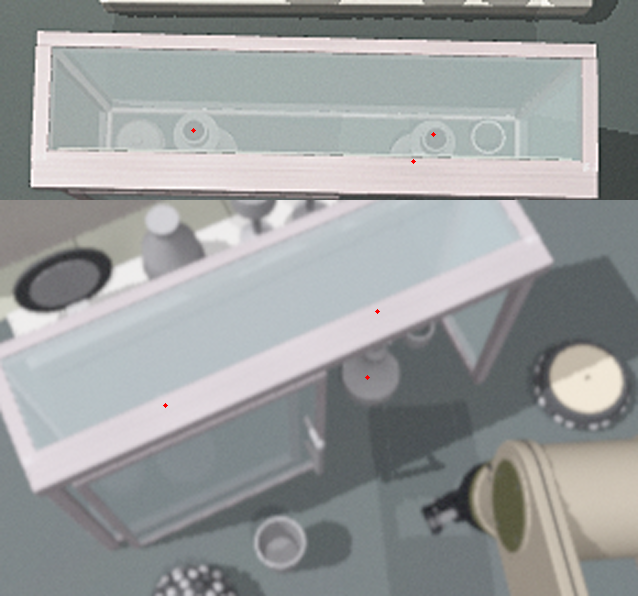

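Candlestick top (434,139) lines up with its twin (193,131) to within about 5 mm; foot upright, other pieces unmoved. Now the door: pull seen at (315,435) in the scene half.

Run:
```python
from h import *
T=arm.calibration("top");print([np.round(onz(T,170+384/2.7,100+v/2.7,.17)*1000) for v in(258,280,300)])
goal([520,105,260],33);goal([552,105,165],33)
```

```text
[array([577.,  63., 170.]), array([557.,  63., 170.]), array([539.,  63., 170.])]
tcp now [397.3 -69.  257.8] tip [445.5 -69.   91.7] goal tcp [425.8 105.  405.1] dp [ 28.5 174.  147.2] dr [ 4.000e-04 -2.937e-01 -1.000e-04] t 8.6167 F [ 0.6 -0.5  0.1] w 0.6048715113944854
tcp now [397.3 -69.  257.8] tip [445.5 -69.   91.7] goal tcp [457.8 105.  310.1] dp [ 60.5 174.   52.2] dr [ 4.000e-04 -2.937e-01 -1.000e-04] t 8.6167 F [ 0.6 -0.5  0.1] w 0.6048715113944854
```

>>> {"op": "send_rows", "data": {
  "dp": [
    [5,0,30],
    [10,0,65],
    [15,10,100],
    [20,35,130],
    [28,65,147],
    [28,100,147],
    [28,135,147],
    [28,165,147],
    [28,174,147],
    [28,174,147]
  ],
  "dr": [
    [0,0,0],
    [0,-0.05,0],
    [0,-0.1,0],
    [0,-0.2,0],
    [0,-0.294,0],
    [0,-0.294,0],
    [0,-0.294,0],
    [0,-0.294,0],
    [0,-0.294,0],
    [0,-0.294,0]
  ],
  "hand": [-1,-1,-1,-1,-1,-1,-1,-1,-1,-1]
}}

```text
t: 9.45
ee_pos: [0.4248, 0.1074, 0.4029]
tcp_rot: [-0.001, 0.997, 0.004]
contact_force: [0.2, 0.3, 0.2]
width: 0.002
```

Run:
```python
from h import *
goal([552,105,165],33);print(arm.read_state()["joint_pos"])
```

```text
tcp now [424.8 107.4 402.9] tip [518.6 107.8 257.6] goal tcp [457.8 105.  310.1] dp [ 33.   -2.4 -92.8] dr [ 0.0004 -0.0024 -0.0046] t 9.45 F [0.2 0.3 0.2] w 0.002107306245523178
[ 0.16980447 -0.63906662  2.19019    -0.10494045  1.0256271  -1.3773432 ]
```

>>> {"op": "send_rows", "data": {
  "dp": [
    [10,0,-30],
    [20,-2,-60],
    [33,-2,-93],
    [33,-2,-93],
    [33,-2,-93]
  ],
  "dr": [
    [0,0,0],
    [0,0,0],
    [0,0,0],
    [0,0,0],
    [0,0,0]
  ],
  "hand": [-1,-1,-1,-1,-1]
}}

```text
t: 9.87
ee_pos: [0.4566, 0.1042, 0.3058]
tcp_rot: [-0.003, 1.006, 0.001]
contact_force: [-0.3, 0.3, 0.0]
width: -0.001
```

Run:
```python
from h import *
goal([552,60,165],33)
a=arm.get_image("wrist"); cv2.imwrite("pics/w7.png",a)
```

```text
tcp now [456.6 104.2 305.8] tip [549.3 104.3 159.8] goal tcp [457.8  60.  310.1] dp [  1.2 -44.2   4.2] dr [ 0.0018 -0.0107 -0.0034] t 9.8667 F [-0.3  0.3  0. ] w -0.001173667982408373
```

View pics/w7.png

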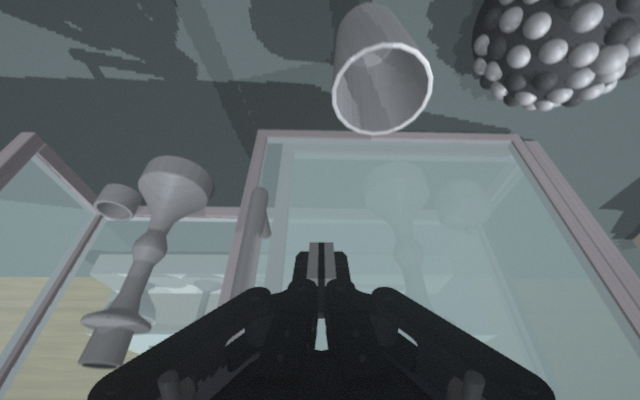

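The closed fingers (320,250) are on the +y side of the pull (262,215). Push towards -y.

>>> {"op": "send_rows", "data": {
  "dp": [
    [1,-8,3],
    [1,-16,4],
    [1,-24,4],
    [1,-32,4],
    [1,-40,4],
    [1,-48,4],
    [1,-56,4],
    [1,-64,4],
    [1,-72,4],
    [1,-80,4]
  ],
  "dr": [
    [0,-0.01,0],
    [0,-0.01,0],
    [0,-0.01,0],
    [0,-0.01,0],
    [0,-0.01,0],
    [0,-0.01,0],
    [0,-0.01,0],
    [0,-0.01,0],
    [0,-0.01,0],
    [0,-0.01,0]
  ],
  "hand": [-1,-1,-1,-1,-1,-1,-1,-1,-1,-1]
}}

```text
t: 10.75
ee_pos: [0.458, 0.0242, 0.3152]
tcp_rot: [-0.001, 0.989, 0.003]
contact_force: [-12.6, 3.2, 3.2]
width: 0.0
```

Run:
```python
from h import *
goal([552,-140,165],33);print(arm.read_state()["joint_pos"])
```

```text
tcp now [458.   24.2 315.2] tip [553.1  24.4 170.7] goal tcp [ 457.8 -140.   310.1] dp [  -0.2 -164.2   -5.1] dr [ 0.0007  0.0062 -0.0039] t 10.75 F [-12.6   3.2   3.2] w 0.00026924643861111005
[-0.07773831 -0.51643807  2.27540838  0.06148507  0.80290692 -1.68215415]
```

Door is moving (3 N), but −12.6 N in x says the tips rub the door face; I back off a little in x.

>>> {"op": "send_rows", "data": {
  "dp": [
    [-4,0,-2],
    [-8,0,-4],
    [-8,-8,-4],
    [-8,-16,-4],
    [-8,-24,-4]
  ],
  "dr": [
    [0,0,0],
    [0,0.006,0],
    [0,0.006,0],
    [0,0.006,0],
    [0,0.006,0]
  ],
  "hand": [-1,-1,-1,-1,-1]
}}

```text
t: 11.17
ee_pos: [0.45, 0.0003, 0.313]
tcp_rot: [-0.001, 0.992, 0.003]
contact_force: [-1.7, 1.2, 1.4]
width: 0.0
```

>>> {"op": "send_rows", "data": {
  "dp": [
    [0,-10,0],
    [0,-20,0],
    [0,-30,0],
    [0,-40,0],
    [-1,-50,0],
    [-1,-60,0],
    [-1,-70,0],
    [-1,-80,0],
    [-1,-90,0],
    [-1,-100,0],
    [-2,-110,0],
    [-2,-118,0]
  ],
  "dr": [
    [0,0,0],
    [0,0,0],
    [0,0,0],
    [0,0,0],
    [0,0,0],
    [0,0,0],
    [0,0,0],
    [0,0,0],
    [0,0,0],
    [0,0,0],
    [0,0,0],
    [0,0,0]
  ],
  "hand": [-1,-1,-1,-1,-1,-1,-1,-1,-1,-1,-1,-1]
}}

```text
t: 12.17
ee_pos: [0.4481, -0.1179, 0.3147]
tcp_rot: [-0.003, 0.989, 0.003]
contact_force: [-0.9, 2.5, -0.3]
width: -0.001
```

Run:
```python
from h import *
goal([545,-155,165],33);print(arm.read_state()["joint_pos"])
cv2.imwrite("pics/w8.png",arm.get_image("wrist"))
```

```text
tcp now [ 448.1 -117.9  314.7] tip [ 543.1 -117.6  170.1] goal tcp [ 450.8 -155.   310.1] dp [  2.7 -37.1  -4.6] dr [ 0.0016  0.0055 -0.0055] t 12.1667 F [-0.9  2.5 -0.3] w -0.0009847145971461806
[-0.47352278 -0.48148396  2.25289362  0.33589274  0.87003375 -2.20247883]
```

View pics/w8.png

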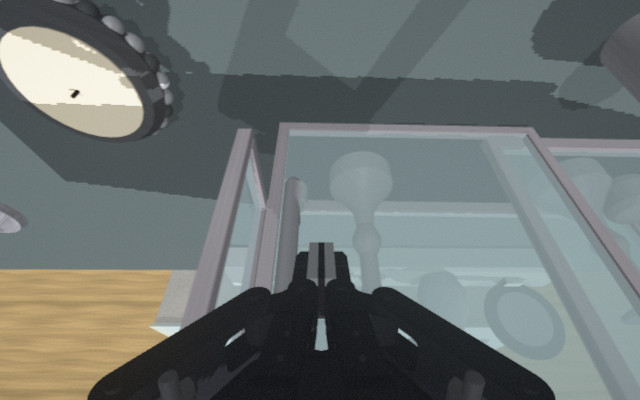

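The door now has about 40 mm left (leading edge at x≈280 px, post at 245). Continue slowly.

>>> {"op": "send_rows", "data": {
  "dp": [
    [0,-8,0],
    [0,-15,0],
    [0,-20,0],
    [0,-25,0],
    [0,-29,0],
    [0,-32,0]
  ],
  "dr": [
    [0,0,0],
    [0,0,0],
    [0,0,0],
    [0,0,0],
    [0,0,0],
    [0,0,0]
  ],
  "hand": [-1,-1,-1,-1,-1,-1]
}}

```text
t: 12.72
ee_pos: [0.4483, -0.1512, 0.3152]
tcp_rot: [-0.005, 0.988, 0.0]
contact_force: [-0.1, 1.6, 1.3]
width: 0.003
```

>>> {"op": "send_rows", "data": {
  "dp": [
    [0,-2,0],
    [0,-4,0],
    [0,-6,0],
    [0,-6,0]
  ],
  "dr": [
    [0,0,0],
    [0,0,0],
    [0,0,0],
    [0,0,0]
  ],
  "hand": [-1,-1,-1,-1]
}}

```text
t: 13.05
ee_pos: [0.4484, -0.1563, 0.3151]
tcp_rot: [-0.0, 0.989, 0.006]
contact_force: [-3.2, 10.1, 4.4]
width: 0.0
```

>>> {"op": "send_rows", "data": {
  "dp": [
    [0,-1,0],
    [0,-2,0],
    [0,-3,0],
    [0,-3,0]
  ],
  "dr": [
    [0,0,0],
    [0,0,0],
    [0,0,0],
    [0,0,0]
  ],
  "hand": [-1,-1,-1,-1]
}}

```text
t: 13.38
ee_pos: [0.4485, -0.1574, 0.3151]
tcp_rot: [0.008, 0.99, 0.017]
contact_force: [-4.7, 17.0, 8.0]
width: -0.001
```

Hit the end stop (17 N with no more travel). Back away and check.

>>> {"op": "send_rows", "data": {
  "dp": [
    [0,4,0],
    [0,15,0],
    [-10,30,10],
    [-20,35,30],
    [-30,40,60],
    [-40,40,80],
    [-40,40,80]
  ],
  "dr": [
    [0,0,0],
    [0,0,0],
    [0,0,0],
    [0,0,0],
    [0,0,0],
    [0,0,0],
    [0,0,0]
  ],
  "hand": [-1,-1,-1,-1,-1,-1,-1]
}}

```text
t: 13.97
ee_pos: [0.4085, -0.1176, 0.4008]
tcp_rot: [-0.0, 0.982, 0.01]
contact_force: [1.0, -0.6, 1.2]
width: -0.0
```

Run:
```python
from h import *
print(arm.read_state()["joint_pos"],arm.read_state()["t"])
w=arm.get_image("wrist");a=arm.get_image("top")
a=cv2.resize(a[100:260,170:490],None,fx=2,fy=2,interpolation=cv2.INTER_CUBIC)
w=w[0:270]
cv2.imwrite("pics/f.png",np.vstack([a,w]))
```

```text
[-0.53236226 -0.68838076  2.22595268  0.32599756  1.10658097 -2.18536236] 13.9667
```

View pics/f.png

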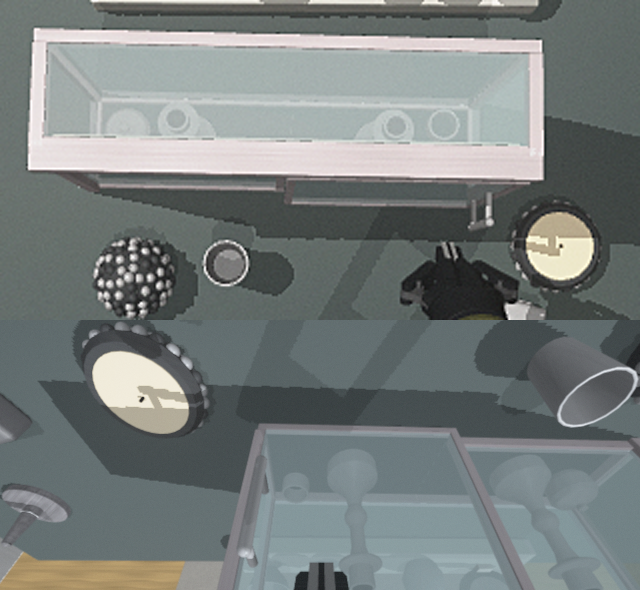

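Run:
```python
from h import *
print(onz(arm.calibration("top"),170+489/2,100+208/2,.17)*1000)
arm.close_job()
```

```text
[ 556.64532275 -187.09919281  170.        ]
the job is handed in; nothing more can be done
```

I slid the candlestick upright on its foot into the empty half of the case, using the half-open jaws as a cradle. Then I pushed the door shut by its pull with the closed fingers, backed away clear of everything and handed the job in at about 14 s of robot time. The hand-in gives no verdict.

- **Candlestick:** in the top view its top lines up with the twin's to about 5 mm, and it looks upright. My estimates of the case's x position disagreed, from about 652 to 664 mm (the candlestick is at about 653 mm), so it could be up to 11 mm off, still inside the 20 mm limit.
- **Door:** it met its end stop, with 17 N and almost no further travel, and the last pictures show it fully across the doorway. By camera the pull read y ≈ −187 mm. By finger contact it was about −177 mm, which is where it should be when shut. The force at the stop is the stronger evidence.
- **Other pieces:** they look unmoved in the last pictures. I judged this by eye and did not measure it.
- **Rubbing on the door:** early in the door push the fingertips rubbed the door face with about 13 N, so I backed them off a few millimetres.

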